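# Prop the folding polishing spindle on its kickstand and hold it upright

### The arm

A 7-joint arm with a two-finger parallel gripper is mounted at the origin on a cart in front of the work surface, level with it; the furniture and walls round the work are solid. World frame = base frame: x ahead of the robot, y to its left, z up, the work surface at z = 0. Lengths are in m, angles in rad, forces in N, time in s.
With the tool pointing down it reaches from about 0.425 to 0.925 m from the base axis. Payload 6.8 kg.
Tool frame: the origin (TCP) lies at the very end of the fingers, on their centre line; the grasp point (between the pads) lies r.pinch_z behind it (r.pinch_z is the distance from the TCP to the grasp point, in m); z points along the fingers, y is the line along which they close (so a half turn about z gives the same grasp; the last joint's range is limited). The gripper opens to 85 mm and grips with 20 to 120 N. Pads are 22 mm wide; open, the fingers measure 114 mm over their backs; the gripper's body (76 mm by 85 mm) begins 54 mm behind the grasp point. The pads swing forward as they close: fully open they stand 13 mm farther back than shut.
Start: joints at [1.199, 0.477, 0.022, 1.555, -0.011, 1.109, -0.083], TCP at [0.176, -0.652, 0.231] pointing down, gripper open.
Joint ranges: [-2.96, 2.96], [-0.34, 2.1], [-1.41, 1.46], [0.24, 2.44], [-1.37, 4.51], [0.17, 1.92], [-2.96, 2.96]. Speed limits (rad/s): [2.39, 2.39, 3.14, 3.14, 3.14, 3.14, 3.14].

### API

Orientations are given as a rotation vector (axis times angle).
In Python, from bench import status, grab_frame, camera_model, r gives the robot as it stands. The module is installed in compiled form; this text tells all that it offers.
- The arm moves only by the shell command python3 -m creep 'ROWS' [FORCE]. ROWS is text: rows parted by semicolons, each of 7 numbers parted by spaces: the turn, a rotation vector about the tool's x, y, z in rad, then the shift along the tool's x, y, z in mm, then the opening, from -1 (shut) to 1 (fully open). In form: rx ry rz tx ty tz fingers; .... A call has 1 to 10 rows; each row is the pose to reach, as a shift and turn from the pose commanded when the call began, along the tool's axes at that moment; what a row does not reach only later rows make up. A row lasts 1/8 s, in which the tool goes at most 62.5 mm and 10.7 degrees, less where a joint would pass 70% of its speed; a pose out of reach is approached as far as the arm can. A call with a gripper value outside its range is refused whole. The fingers move at their own pace and stop on an object; FORCE is the grip in N (left out, the last holds). Time passes only in rows, so rows that repeat a pose let the fingers close. It gives the time, the measured TCP pose, the force, the opening and the grip force at its end, in the units of the state.
- status.get_obs(): the state, without advancing time (a new reading comes with each control period).
- grab_frame(name): name is "side" or "top"; returns (picture, depth): 480x640x3 uint8, red, green, blue; 480x640 float32, m along the optical axis (not along the pixel's ray), 0 where there is no reading.
- camera_model(name): a dict with "K" (3x3 intrinsics, pixels), "rvec" (rotation vector, rad) and "tvec" (3), from world to camera coordinates, as OpenCV has them. Camera axes: x right, y down, z forward; pixel columns grow to the right and rows downward; lengths in m; the calibration is good to about 2 mm. A picture is of the moment at which its call begins. camera_model takes no time and is no camera call.
- r.hand_in(): hands the job in; it is judged then, once.
The state is a dict: "clock": time; "joints": joint angles; "qvel": joint speeds; "tau": joint torques, N m; "tcp_pos": TCP position; "orientation": TCP orientation; "contact_force": force on the tool from outside, world axes, zero at the start; "moment": the same for the moment, N m; "grip_width": finger opening in m; "gripper_force": force on a finger pad.
Only numpy, scipy, OpenCV 4.12 (cv2) and the standard library are available. Lean on these libraries where they do the work, as an engineer would, in place of code of your own. Each camera call takes 0.05 s, during which the arm holds its last target. There are 200 camera calls.

### The job

Get the folding spindle stand ready to be pinned: first seat the small brass block flat and square in the shallow pocket of the stand's foot and let go of it. Then, with the frame still leaning on its rest, flip the kickstand over centre, all the way down to its stop; finally take the frame by its grip bar, swing it upright until the kickstand's foot bears on the brass block, and finish while still holding the bar there (let go and the frame tips back). Leave the other blocks and the spool alone.

Things in the scene. Friction and masses are not known exactly. Their poses are not given: they have to be found in the camera images.
- block_centre (a point): Centre (half-way up) of the loose brass block, 30 x 50 x 20 mm, about 0.26 kg, lying flat: x along the 30 mm width, y along the 50 mm length, z up. It is the smaller of two blocks lying near each other (the other is the paper-wrapped bar); they may have changed places.
- pocket (a point): Centre of the pocket's flat floor in the fixed foot, 6 mm above the worktop. Inside 35 mm (x) by 55 mm (y), walls 8 mm high, 6 mm thick; the long walls, at +x and -x, are cut away over the middle 33 mm for fingers. Axes are the stand's: x roughly away from the robot, y left, z up. The frame's hinge pin runs along x, 80 mm to the -y side of this point and 24 mm higher.
- frame_stub (a joint): Angle of the frame (16 mm square aluminium post with a ball-bearing hub) about the hinge pin, rad: 0 upright, -0.40 leaning to the stand's -y on its rest (the start; its weight pulls it back there), positive over the pocket (stop 0.15). Kickstand down and block seated, the foot meets the block at about 0; without the block it goes past.
- grip (a point): Where to hold the grip bar: black round bar, 14 mm diameter, sticking out 60 mm along +x from the post's top; this point is 30 mm from the post's side and 150 mm from the hinge pin (180 mm above the worktop upright, 168 mm leaning). Can be pinched from above, fingers closing along the stand's y, and swung over with 1 to 2 N; the bar turns between the fingers.
- grip_bar: The grip bar itself: origin on its axis in the middle of the post, 38 mm to the stand's -x side of the point grip. x along the bar, z along the post (up when the frame is upright).
- kickstand (a joint): Angle of the kickstand about its pivot on the frame's +y side, rad: 0 folded, pointing up and 20 degrees towards the stand's +x; it swings over the top towards the stand's -x (the robot's side) and down. The steel weight on its arm keeps it folded; past dead centre (about 0.75) it falls over by itself within a second to the stop at 3.63 (8 degrees past straight down, where load locks it).
- kick_foot: Kickstand's black rubber foot, a roller 14 mm in diameter, 26 mm long along the frame's y; origin at its centre, 78 mm from the pivot line. Folded, it is about 200 mm up. Pushing it from its +x side about 80 mm towards the stand's -x (1 to 2 N) carries it over centre. Kickstand down and frame upright, it stands 11 mm to the +x side of the pocket's centre, underside 26 mm up.
- brass_block: The loose brass block; origin at the centre of its underside, axes as block_centre.
- wax_bar: Bystander: paper-wrapped bar of polishing compound, 31 x 71 x 23 mm; origin at the centre of its underside.
- charcoal_block: Bystander: dark soldering block, 46 x 85 x 26 mm; origin at the centre of its underside.
- solder_spool: Bystander: small wire spool, 38 mm diameter, 28 mm high; origin at the centre of its underside.
Mind the look-alikes: they are no part of the job. Leave any orange or red look-alike of the brass_block alone.

How it is judged:
On the way, in this order (a step that is already met when the one before it is completed fails the run):
1. the brass block lies flat and square in the pocket, let go, with the kickstand still folded (z of block_centre in the frame of pocket below 0.0125 m and horizontal distance between block_centre and pocket below 0.006 m and angle between block_centre's own z axis and vertical below 0.06 rad and angle between the x axis of block_centre and the x axis of pocket, either way round below 0.2 rad and contact force between the fingers and brass_block below 0.1 N and value of joint kickstand below 0.5 rad), for 0.2 s.
2. the kickstand is down at its stop while the frame still leans on its rest (value of joint kickstand above 3.5 rad and value of joint frame_stub below -0.3 rad), for 0.2 s.
At the end, for the whole second after the job is handed in: Ends holding: fingers on the grip bar (over 0.8 N), frame within 0.05 rad of upright, kickstand at its stop (over 3.5 rad), its foot pressing on the brass block (over 0.4 N), the block seated (within 6 mm of the pocket's centre, flat within 0.06, square within 0.2 rad) (value of joint frame_stub between -0.05 and 0.05 rad and value of joint kickstand above 3.5 rad and contact force between kick_foot and brass_block above 0.4 N and contact force between the fingers and grip_bar above 0.8 N and z of block_centre in the frame of pocket below 0.0125 m and horizontal distance between block_centre and pocket below 0.006 m and angle between block_centre's own z axis and vertical below 0.06 rad and angle between the x axis of block_centre and the x axis of pocket, either way round below 0.2 rad); the arm keeps its last pose, push and grip.
It fails at once if a bystander (the bar of polishing compound, soldering block or spool) is moved by more than 25 mm (distance of any of wax_bar, charcoal_block, solder_spool from where it was at the start of the episode above 0.025 m).
It also fails if it takes over 72 s, if anything falls off the work surface, if the arm or the gripper's body presses on something with over 40 N, if the wrist force passes 120 N, or if a joint passes its speed limit or range.

## Working session

There is one attempt and no reset: what is moved stays moved. The work goes in short steps, Python scripts to look and compute and a shell command to move; the robot and the scene stay as the last step left them, time stands still between calls to the robot, and variables do not carry over. Pictures are saved under pics/ and viewed, at most 10 in all, crops included, and the job is handed in when it is done.

```bash
mkdir -p pics; cat > h.py <<'E'
import numpy as np, cv2
from scipy.spatial.transform import Rotation as R
from bench import status, grab_frame, camera_model, r
def snap(n,f):
    p,d=grab_frame(n); np.savez(f'pics/{f}.npz',p=p,d=d); cv2.imwrite(f'pics/{f}.png',p[:,:,::-1]); return p,d
def cam(n):
    c=camera_model(n); return np.array(c['K'],float),cv2.Rodrigues(np.array(c['rvec'],float))[0],np.array(c['tvec'],float).ravel()
def ray(n,uv,z):
    K,Rm,t=cam(n); o=-Rm.T@t; d=Rm.T@np.linalg.inv(K)@np.array([uv[0],uv[1],1.]); return o+d*(z-o[2])/d[2]
def cloud(n,d):
    K,Rm,t=cam(n); v,u=np.mgrid[:480,:640]; P=np.stack([(u-K[0,2])/K[0,0]*d,(v-K[1,2])/K[1,1]*d,d],-1); W=(P-t)@Rm; W[d<=0]=np.nan; return W
def tool(target):
    o=status.get_obs(); Rt=R.from_rotvec(o['orientation']); return Rt.inv().apply(np.array(target)-o['tcp_pos'])*1000
E
python3 - <<'E'
from h import *
a,_=snap('side','s0'); b,_=snap('top','t0')
for n in('side','top'):
    K,Rm,t=cam(n); print(n,K.round(1).tolist(),(-Rm.T@t).round(3),Rm[2].round(2))
o=status.get_obs(); print({k:np.round(v,3) for k,v in o.items()}, r.pinch_z)
print(R.from_rotvec(o['orientation']).as_matrix().round(3))
E
```

```text
side [[612.7, 0.0, 311.5], [0.0, 612.7, 244.9], [0.0, 0.0, 1.0]] [0.475 1.041 0.916] [ 0.02 -0.85 -0.53]
top [[621.0, 0.0, 312.5], [0.0, 621.0, 236.7], [0.0, 0.0, 1.0]] [ 0.329 -0.221  1.3  ] [ 0.13  0.   -0.99]
{'clock': np.float64(0.1), 'joints': array([ 1.199,  0.478,  0.022,  1.556, -0.012,  1.109, -0.083]), 'qvel': array([ 0.002, -0.001, -0.002, -0.003,  0.   ,  0.001, -0.   ]), 'tau': array([ 5.0000e-03, -5.9776e+01,  1.6140e+00, -2.8196e+01,  1.3000e-02,
        5.0000e-03, -0.0000e+00]), 'tcp_pos': array([ 0.176, -0.651,  0.23 ]), 'orientation': array([-3.113, -0.413,  0.   ]), 'contact_force': array([-0.243, -0.751,  0.247]), 'moment': array([0.046, 0.041, 0.05 ]), 'gripper_force': np.float64(0.0), 'grip_width': np.float64(0.086)} 0.0187
[[ 0.965  0.261 -0.001]
 [ 0.261 -0.965  0.002]
 [-0.    -0.002 -1.   ]]
```

View pics/s0.png

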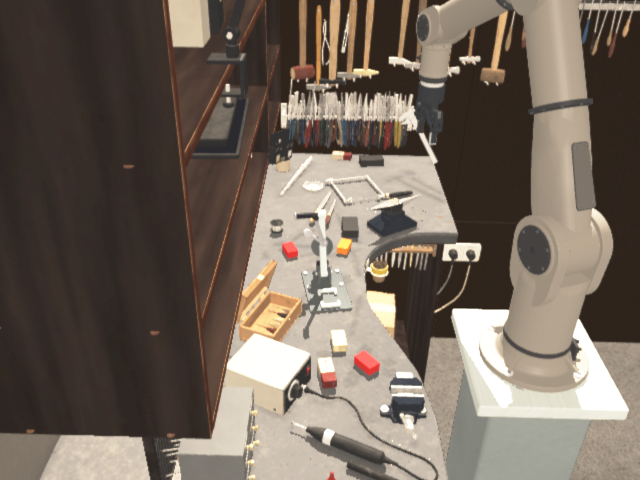

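View pics/t0.png

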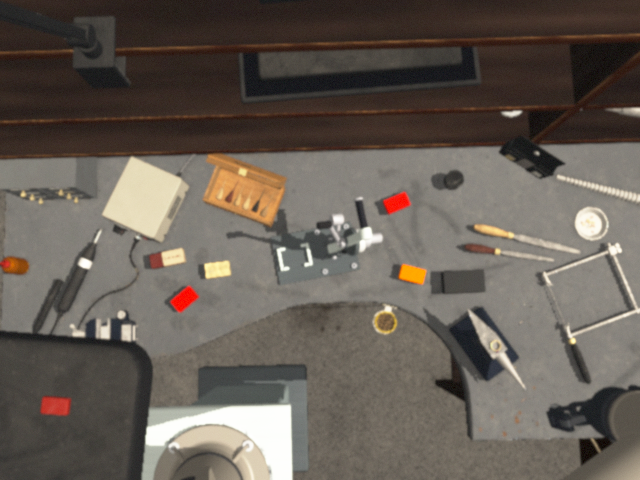

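The side view shows the stand at about (325,285). Its neighbours are a yellowish block at (338,341), the wrapped bar with its red end at (327,372) and a red block at (366,363). In the top view the candidates for the brass block are:
- yellowish block at (217,269)
- paper-wrapped bar with a dark-red end at (167,258)
- red look-alikes at (183,298) and (397,202)
- orange look-alike at (412,273)

By the description it should be (217,269), so I'll check that in a crop.

```bash
python3 - <<'E'
from h import *
p=np.load('pics/t0.npz'); a=p['p']; d=p['d']
c1=cv2.resize(a[185:315,140:400],(780,390),interpolation=cv2.INTER_CUBIC)
s=np.load('pics/s0.npz')['p']
c2=cv2.resize(s[195:395,250:400],(150*2,200*2)) 
cv2.imwrite('pics/c1.png',c1[:,:,::-1]); 
c3=cv2.resize(s[190:390,240:400],(480,600),interpolation=cv2.INTER_CUBIC); cv2.imwrite('pics/c3.png',c3[:,:,::-1])
W=cloud('top',d)
for u,v in[(217,269),(167,258),(295,260),(295,275),(217,290),(362,215),(372,238),(325,225),(337,220)]: print(u,v,W[v,u].round(3), a[v,u])
E
```

```text
217 269 [ 0.43  -0.016  0.018] [252 241 172]
167 258 [0.455 0.086 0.023] [236 211 164]
295 260 [ 0.445 -0.178  0.009] [112 115 111]
295 275 [ 0.414 -0.177  0.001] [113 118 115]
217 290 [ 0.388 -0.013  0.001] [133 130 121]
362 215 [ 0.509 -0.308  0.177] [50 50 54]
372 238 [ 0.478 -0.334  0.079] [250 249 245]
325 225 [ 0.488 -0.239  0.208] [54 53 53]
337 220 [ 0.505 -0.263  0.153] [252 250 247]
```

View pics/c1.png

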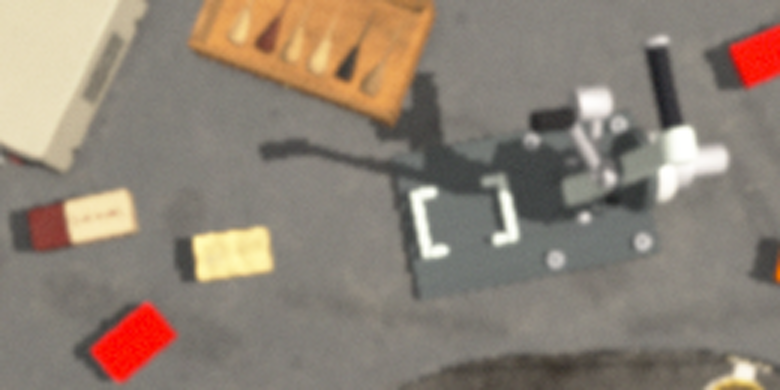

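View pics/c3.png

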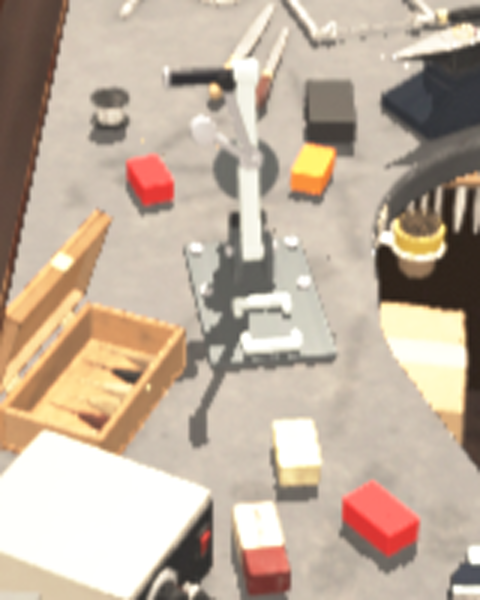

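The top crop shows the brass block at crop (232,254), which is the smaller of the pair and yellow. The wrapped bar is at (82,218). The pocket brackets are at (425,222) and (505,210), the black kickstand foot at (552,118) and the grip bar at (663,80). Next I measure them in both views.

```bash
cat > m.py <<'E'
from h import *
def mask_rect(n,img,box,cond,z,show=True):
    u0,v0,u1,v1=box; sub=cv2.resize(img[v0:v1,u0:u1],None,fx=4,fy=4,interpolation=cv2.INTER_CUBIC).astype(int)
    m=cond(sub).astype(np.uint8); k,l,st,_=cv2.connectedComponentsWithStats(m)
    big=[i for i in range(1,k) if st[i,4]>60]
    ys,xs=np.nonzero(np.isin(l,big)); pts=np.c_[(xs+.5)/4-.5+u0,(ys+.5)/4-.5+v0]
    W=np.array([ray(n,p,z)[:2] for p in pts],np.float32)*1000
    c,s,a=cv2.minAreaRect(W); return np.round(c,1),np.round(s,1),round(a,1),W.mean(0).round(1),pts.mean(0).round(1)
def tri(uvs):
    A=[];b=[]
    for n,uv in uvs:
        K,Rm,t=cam(n); o=-Rm.T@t; d=Rm.T@np.linalg.inv(K)@np.array([*uv,1.]); d/=np.linalg.norm(d); M=np.eye(3)-np.outer(d,d); A.append(M); b.append(M@o)
    return np.linalg.solve(sum(A),sum(b)).round(4)
E
python3 - <<'E'
from m import *
t=np.load('pics/t0.npz')['p']; s=np.load('pics/s0.npz')['p']
yel=lambda q:(q[...,0]-q[...,2]>45)&(q[...,0]>185)
wht=lambda q:(q.min(-1)>165)
blk=lambda q:(q.max(-1)<70)
for z in(.02,):
  print('block top',mask_rect('top',t,(198,255,236,285),yel,z)); print('block side',mask_rect('side',s,(325,322,352,356),lambda q:(q.max(-1)>225)&(q[...,0]-q[...,2]>15),z))
print('pocket top',mask_rect('top',t,(274,240,316,275),wht,.014))
print('pocket side',mask_rect('side',s,(312,285,345,310),wht,.014))
print('bar top',mask_rect('top',t,(354,196,368,230),blk,.168))
print('foot top',mask_rect('top',t,(313,216,331,232),blk,.2))
print('bar side',mask_rect('side',s,(292,208,320,224),blk,.168))
print('foot side? px', [ (u,v,s[v,u]) for u,v in[(305,232),(307,233)]])
E
python3 - <<'E'
import numpy as np,cv2
s=np.load('pics/s0.npz')['p']; a=cv2.resize(s[200:320,290:360],(350,600),interpolation=cv2.INTER_CUBIC)
b=np.load('pics/t0.npz')['p'][190:290,265:385]; b=cv2.resize(b,(450,375),interpolation=cv2.INTER_CUBIC); o=np.zeros((600,800,3),np.uint8); o[:,:350]=a; o[:375,350:]=b
cv2.imwrite('pics/c4.png',o[:,:,::-1])
E
```

```text
Traceback (most recent call last):
  File "m.py", line 7, in mask_rect
    W=np.array([ray(n,p,z)[:2] for p in pts],np.float32)*1000
                ~~~^^^^^^^
  File "h.py", line 9, in ray
    K,Rm,t=cam(n); o=-Rm.T@t; d=Rm.T@np.linalg.inv(K)@np.array([uv[0],uv[1],1.]); return o+d*(z-o[2])/d[2]
           ~~~^^^
  File "h.py", line 7, in cam
    c=camera_model(n); return np.array(c['K'],float),cv2.Rodrigues(np.array(c['rvec'],float))[0],np.array(c['tvec'],float).ravel()
ValueError: time passes only in moves, steps and waits
```

View pics/c4.png

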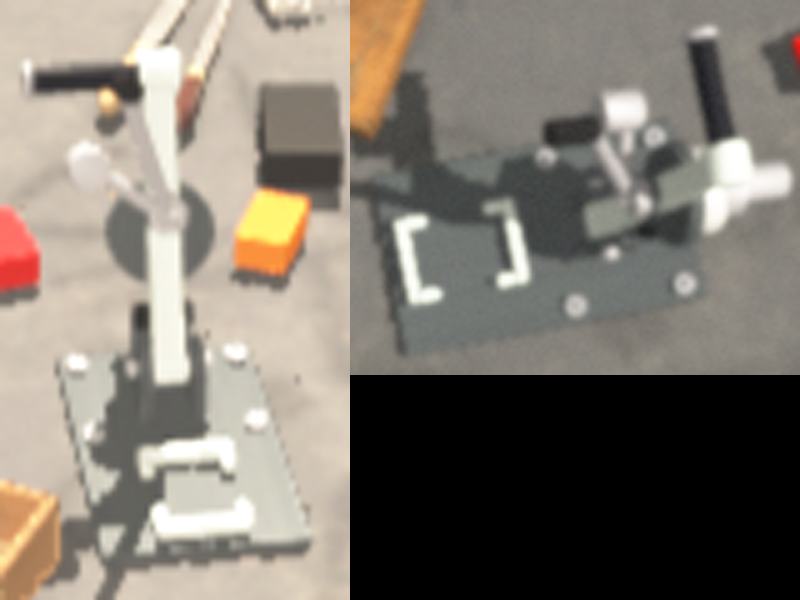

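The crop shows the pocket walls, the white-capped bar end at crop (27,75), and the capped end of the kickstand foot at (88,165) in the side view. In the side view that foot is at pixel (307.6,233).

```bash
python3 - <<'E'
import re
s=open('h.py').read()
s=s.replace("def cam(n):\n    c=camera_model(n); return","import functools\n@functools.lru_cache(None)\ndef cam(n):\n    c=camera_model(n); return")
open('h.py','w').write(s)
E
python3 - <<'E'
from m import *
t=np.load('pics/t0.npz')['p']; s=np.load('pics/s0.npz')['p']
yel=lambda q:(q[...,0]-q[...,2]>45)&(q[...,0]>185)
wht=lambda q:(q.min(-1)>165)
blk=lambda q:(q.max(-1)<70)
B=mask_rect('top',t,(198,255,236,285),yel,.02); print('block top',B); C=mask_rect('side',s,(325,322,352,356),lambda q:(q.max(-1)>225)&(q[...,0]-q[...,2]>15),.02); print('block side',C, tri([('top',B[4]),('side',C[4])]))
P=mask_rect('top',t,(274,240,316,275),wht,.014); Q=mask_rect('side',s,(312,285,345,310),wht,.014)
print('pocket top',P);print('pocket side',Q, tri([('top',P[4]),('side',Q[4])]))
print('bar top',mask_rect('top',t,(354,196,368,230),blk,.168))
print('foot top',mask_rect('top',t,(313,216,331,232),blk,.2))
print('bar side',mask_rect('side',s,(292,208,320,224),blk,.168))
# bar end cap & foot cap
print('barend',tri([('top',(265+(704-350)/3.75,190+32/3.75)),('side',(290+27/5,200+75/5))]))
print('footcap',tri([('top',(265+(546-350)/3.75,190+132/3.75)),('side',(290+88/5,200+165/5))]))
E
```

```text
block top (array([430. , -16.9]), array([33.3, 53.5]), 5.9, array([429.9, -16.8], dtype=float32), array([217.2, 269.1]))
block side (array([429.3, -11.9]), array([34.8, 74. ]), 6.5, array([429.3,  -3. ], dtype=float32), array([338.9, 342.1])) [ 0.4297 -0.015   0.0095]
pocket top (array([ 452.3, -177. ]), array([50.4, 69.4]), 9.9, array([ 447.3, -172. ], dtype=float32), array([292.2, 258.9]))
pocket side (array([ 453. , -178.5]), array([107.2,  79.1]), 88.9, array([ 443.2, -178.1], dtype=float32), array([332.3, 297. ])) [ 0.4451 -0.1721  0.0182]
bar top (array([ 513.4, -306.1]), array([49.2, 11.4]), 10.0, array([ 513.3, -306. ], dtype=float32), array([360.5, 213.7]))
foot top (array([ 489.9, -236.7]), array([11.6, 25.4]), 4.8, array([ 490. , -236.6], dtype=float32), array([323.5, 224.7]))
bar side (array([ 510.8, -304.6]), array([50.1, 25.8]), 2.8, array([ 509.1, -307.3], dtype=float32), array([307.8, 216.1]))
barend [ 0.5406 -0.3046  0.1719]
footcap [ 0.5008 -0.2259  0.1657]
```

```bash
cat >> h.py <<'E'
def row(xyz,yaw):
    "row (from present pose) for TCP at xyz mm, pointing down, tool x at world yaw deg"
    o=status.get_obs(); R0=R.from_rotvec(o['orientation']); c,s=np.cos(np.radians(yaw)),np.sin(np.radians(yaw))
    R1=R.from_matrix(np.array([[c,s,0],[s,-c,0],[0,0,-1]])); print((R0.inv()*R1).as_rotvec().round(3),R0.inv().apply(np.array(xyz)-np.array(o['tcp_pos'])*1000).round(1))
def st():
    o=status.get_obs(); Rm=R.from_rotvec(o['orientation']).as_matrix()
    print(round(float(o['clock']),2),(np.array(o['tcp_pos'])*1000).round(1),'yaw',np.degrees(np.arctan2(Rm[1,0],Rm[0,0])).round(1),'F',np.round(o['contact_force'],1),'w',round(float(o['grip_width'])*1000,1),'gf',round(float(o['gripper_force']),1))
E
python3 -c "
from h import *
row((410,-400,270),50); row((430,-17,120),95.9)"
```

```text
[-0.002 -0.    -0.609] [ 291.5 -181.4  -39.3]
[-1.00e-03 -1.00e-03 -1.41e+00] [ 410.7 -545.7  111.3]
```

```bash
python3 -m creep '0 0 -0.15 60 -38 -20 1; 0 0 -0.3 120 -76 -39 1; 0 0 -0.45 180 -114 -39 1; 0 0 -0.609 240 -150 -39 1; 0 0 -0.609 291 -181 -39 1; 0 0 -0.609 291 -181 -39 1' 30; python3 -c "
from h import *
st();row((430,-17,120),95.9)"
```

```text
clock: 0.85
tcp_pos: [0.4122, -0.3976, 0.2702]
orientation: [-2.843, -1.334, -0.001]
contact_force: [-0.1, -0.6, 0.4]
grip_width: 0.0857
gripper_force: 0.0
0.85 [ 412.2 -397.6  270.2] yaw 50.3 F [-0.1 -0.6  0.4] w 85.7 gf 0.0
[ 0.    -0.001 -0.797] [ 303.8 -229.6  150.6]
```

```bash
python3 -m creep '0 0 -0.16 48 -36 0 1; 0 0 -0.32 96 -72 0 1; 0 0 -0.48 144 -108 0 1; 0 0 -0.64 192 -145 0 1; 0 0 -0.797 240 -181 20 0.6; 0 0 -0.797 280 -211 60 0.4; 0 0 -0.797 304 -229.6 110 0.4; 0 0 -0.797 304 -229.6 150 0.4; 0 0 -0.797 304 -229.6 150 0.4'; python3 -c "
from h import *
st();row((430,-17,3),95.9)
p,d=snap('top','t1'); snap('side','s1')"
```

```text
clock: 1.98
tcp_pos: [0.4267, -0.0203, 0.1181]
orientation: [-2.104, -2.326, 0.006]
contact_force: [-0.1, 0.1, -0.3]
grip_width: 0.0601
gripper_force: 0.0
1.98 [426.7 -20.3 118.1] yaw 95.8 F [-0.1  0.1 -0.3] w 60.1 gf 0.0
[-0.006 -0.001 -0.003] [  2.8   4.4 115.1]
```

```bash
python3 -m creep '0 0 0 0 0 50 0.4; 0 0 0 0 0 85 0.4; 0 0 0 0 0 85 0.4;0 0 0 0 0 85 0.4'; python3 -c "
from h import *
st();row((430,-17,3),95.9)
a=snap('top','t2')[0];b=snap('side','s2')[0]
cv2.imwrite('pics/v2.png',np.hstack([cv2.resize(a[220:320,160:280],(480,400)),cv2.resize(b[290:390,300:380],(320,400))])[:,:,::-1])"
```

```text
clock: 2.58
tcp_pos: [0.4309, -0.0208, 0.0372]
orientation: [2.108, 2.326, 0.003]
contact_force: [-0.3, -0.2, 0.5]
grip_width: 0.0597
gripper_force: 0.0
2.58 [430.9 -20.8  37.2] yaw 95.6 F [-0.3 -0.2  0.5] w 59.7 gf 0.0
[ 0.003  0.001 -0.005] [ 3.9 -0.7 34.2]
```

View pics/v2.png

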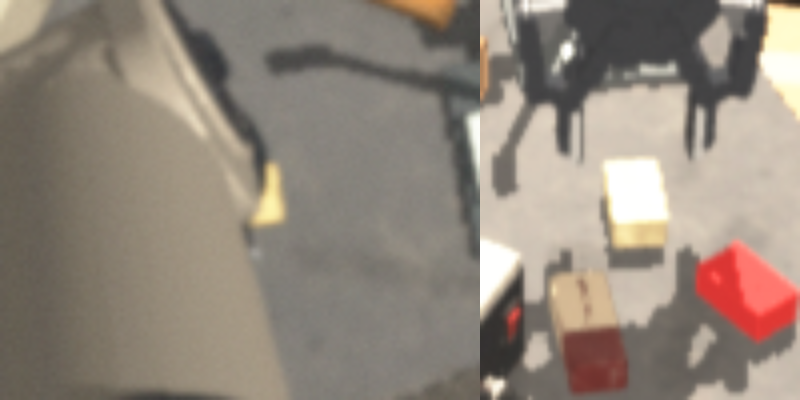

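In the side crop the open fingers sit at (570,150) and (700,150), straddling the brass block at (635,200). I'll descend with a small y correction.

```bash
python3 -m creep '0 0 0 4 0 20 0.3; 0 0 0 4 0 29 0.2; 0 0 0 4 0 33 0.2; 0 0 0 4 0 33 0.2; 0 0 0 4 0 33 -0.6;0 0 0 4 0 33 -0.6;0 0 0 4 0 33 -0.6;0 0 0 4 0 33 -0.6;0 0 0 4 0 33 -0.6' 40; python3 -c "
from h import *
st()"
```

```text
clock: 3.8
tcp_pos: [0.4293, -0.0167, 0.0029]
orientation: [2.108, 2.328, 0.001]
contact_force: [-0.9, -0.2, 6.8]
grip_width: 0.0291
gripper_force: 39.9
3.8 [429.3 -16.7   2.9] yaw 95.7 F [-0.9 -0.2  6.8] w 29.1 gf 39.9
```

```bash
python3 -m creep '0 0 0 0 0 -30 -0.6; 0 0 0 0 0 -55 -0.6; 0 0 0 0 0 -55 -0.6;0 0 0 0 0 -55 -0.6'; python3 -c "
from h import *
st();row((452.3,-150,50),99.9)"
```

```text
clock: 4.3
tcp_pos: [0.4283, -0.0169, 0.0567]
orientation: [-2.109, -2.328, 0.001]
contact_force: [-0.1, 0.4, -2.9]
grip_width: 0.0292
gripper_force: 41.1
4.3 [428.3 -16.9  56.7] yaw 95.7 F [-0.1  0.4 -2.9] w 29.2 gf 41.1
[-0.001  0.    -0.074] [-134.8   10.8    6.7]
```

```bash
python3 -m creep '0 0 -0.03 -45 4 0 -0.6; 0 0 -0.074 -90 7 4 -0.6; 0 0 -0.074 -120 10 6 -0.6; 0 0 -0.074 -135 11 7 -0.6; 0 0 -0.074 -135 11 7 -0.6;0 0 -0.074 -135 11 7 -0.6'; python3 -c "
from h import *
st();row((452.3,-177,40),99.9)"
```

```text
clock: 5.05
tcp_pos: [0.4529, -0.1482, 0.0501]
orientation: [-2.018, -2.406, -0.001]
contact_force: [-0.0, -0.0, -3.1]
grip_width: 0.0289
gripper_force: 41.0
5.05 [ 452.9 -148.2   50.1] yaw 100.0 F [-0.  -0.  -3.1] w 28.9 gf 41.0
[-0.    -0.001  0.002] [-28.3  -5.6  10. ]
```

```bash
python3 -m creep '0 0 0 -14 -3 10 -0.6; 0 0 0 -28 -5.6 22 -0.6; 0 0 0 -28 -5.6 22 -0.6;0 0 0 -28 -5.6 22 -0.6;0 0 0 -28 -5.6 22 -0.6'; python3 -c "
from h import *
st();row((452.3,-177,9),99.9)
a=snap('top','t3')[0];b=snap('side','s3')[0]
cv2.imwrite('pics/v3.png',np.hstack([cv2.resize(a[220:300,260:340],(400,400)),cv2.resize(b[250:330,290:370],(400,400))])[:,:,::-1])"
```

```text
clock: 5.68
tcp_pos: [0.4527, -0.178, 0.0285]
orientation: [2.02, 2.405, 0.001]
contact_force: [0.3, 1.0, -1.9]
grip_width: 0.0295
gripper_force: 41.0
5.67 [ 452.7 -178.    28.5] yaw 99.9 F [ 0.3  1.  -1.9] w 29.5 gf 41.0
[ 0.    -0.     0.001] [ 1.  -0.2 19.5]
```

View pics/v3.png

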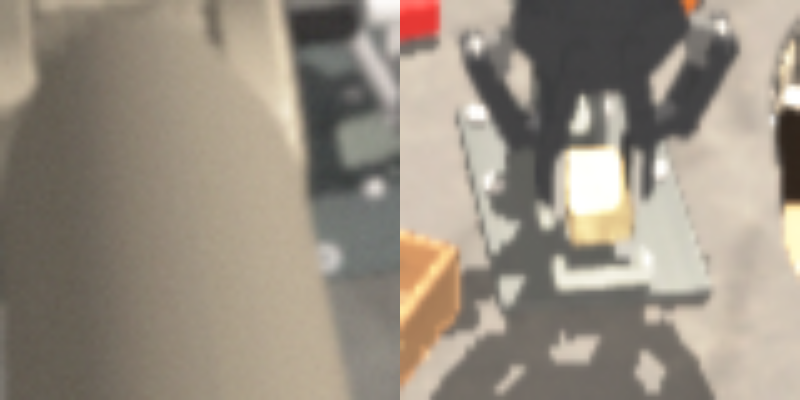

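The side crop shows the block at (600,195), centred in x on the pocket's front wall at (602,265). I'll lower it and watch the force.

```bash
python3 -m creep '0 0 0 1 0 6 -0.6; 0 0 0 1 0 12 -0.6; 0 0 0 1 0 15 -0.6;0 0 0 1 0 17 -0.6;0 0 0 1 0 17 -0.6'; python3 -c "
from h import *
st()
s=ray('side',(330.4,298.6),.0256);print(s)"
```

```text
clock: 6.4
tcp_pos: [0.4522, -0.1774, 0.0111]
orientation: [-2.021, -2.405, 0.0]
contact_force: [-0.0, -0.1, -1.8]
grip_width: 0.0294
gripper_force: 41.0
6.4 [ 452.2 -177.4   11.1] yaw 99.9 F [-0.  -0.1 -1.8] w 29.4 gf 41.0
[ 0.44823277 -0.15507801  0.0256    ]
```

The block is inside the walls with no contact force. I'll lower it the last 2 mm, release, and rise.

```bash
python3 -m creep '0 0 0 0 0 2 -0.6; 0 0 0 0 0 2.5 -0.6; 0 0 0 0 0 2.5 -0.1;0 0 0 0 0 2.5 0.1;0 0 0 0 0 2.5 0.2; 0 0 0 0 0 2.5 0.2; 0 0 0 0 0 -10 0.2; 0 0 0 10 0 -40 0.2;0 0 0 20 0 -60 0.2;0 0 0 20 0 -60 0.2'; python3 -c "
from h import *
st();row((452,-80,120),99.9)"
```

```text
clock: 7.65
tcp_pos: [0.45, -0.1575, 0.0732]
orientation: [2.018, 2.403, 0.002]
contact_force: [0.4, -0.9, -0.8]
grip_width: 0.0512
gripper_force: 0.0
7.65 [ 450.  -157.5   73.2] yaw 100.0 F [ 0.4 -0.9 -0.8] w 51.2 gf 0.0
[0.003 0.002 0.001] [ 75.9  15.5 -46.9]
```

```bash
python3 -m creep '0 0 0 10 0 -50 0;0 0 0 10 0 -100 -0.5;0 0 0 10 0 -150 -1;0 0 0 10 0 -190 -1;0 0 0 10 0 -190 -1;0 0 0 10 0 -190 -1'; python3 -c "
from h import *
st();row((525,-225,262),99.9)
snap('top','t4');snap('side','s4')"
```

```text
clock: 8.4
tcp_pos: [0.4464, -0.1482, 0.2604]
orientation: [-2.021, -2.404, 0.001]
contact_force: [-0.3, -0.7, -1.8]
grip_width: -0.0001
gripper_force: 0.0
8.4 [ 446.4 -148.2  260.4] yaw 99.9 F [-0.3 -0.7 -1.8] w -0.1 gf 0.0
[-0.001 -0.    -0.   ] [-89.1  64.3  -1.7]
```

```bash
python3 -m creep '0 0 0 0 45 0 -1;0 0 0 -40 64 0 -1;0 0 0 -89 64 0 -1;0 0 0 -89 64 30 -1;0 0 0 -89 64 60 -1;0 0 0 -89 64 68 -1;0 0 0 -89 64 68 -1'; python3 -c "
from h import *
st()
a=snap('top','t5')[0];b=snap('side','s5')[0]
cv2.imwrite('pics/v5.png',np.hstack([cv2.resize(a[180:300,265:385],(400,400)),cv2.resize(b[200:320,270:380],(367,400))])[:,:,::-1])"
```

```text
clock: 9.38
tcp_pos: [0.5252, -0.2242, 0.1927]
orientation: [-2.02, -2.404, 0.0]
contact_force: [-0.0, 0.1, 0.8]
grip_width: 0.0
gripper_force: 0.0
9.38 [ 525.2 -224.2  192.7] yaw 99.9 F [-0.   0.1  0.8] w 0.0 gf 0.0
```

View pics/v5.png

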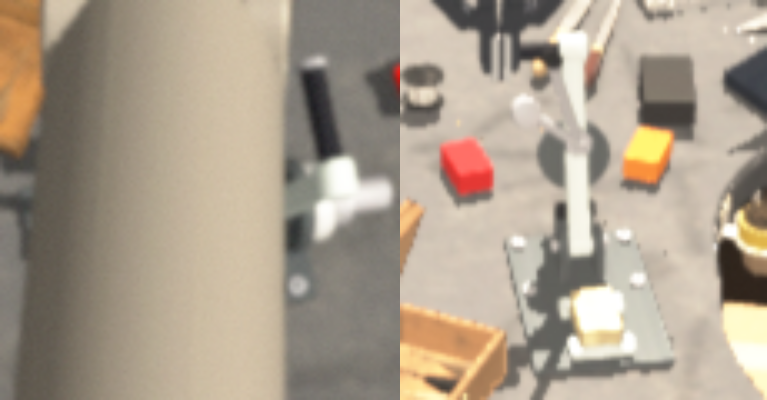

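```bash
python3 - <<'E'
from m import *
def proj(n,X):
    K,Rm,t=cam(n); p=K@(Rm@np.array(X)+t); return (p[:2]/p[2]).round(1)
print('foot',proj('side',(.490,-.237,.202)),'tip',proj('side',(.5252,-.2242,.1927)),'barend',proj('side',(.5435,-.301,.168)))
W=cloud('side',np.load('pics/s0.npz')['d']); s=np.load('pics/s0.npz')['p']
for u,v in[(307,233),(309,215),(308,213),(306,216),(312,216)]: print(u,v,W[v,u].round(3),s[v,u])
W=cloud('top',np.load('pics/t0.npz')['d'])
for u,v in[(324,224),(321,225),(337,217),(340,219)]: print(u,v,W[v,u].round(3))
E
```

```text
foot [315.  218.1] tip [300.1 223.8] barend [294. 217.]
307 233 [ 0.509 -0.254  0.15 ] [224 215 206]
309 215 [ 0.506 -0.306  0.172] [58 54 57]
308 213 [ 0.509 -0.309  0.176] [126 120 114]
306 216 [ 0.513 -0.296  0.175] [53 50 52]
312 216 [ 0.497 -0.236  0.208] [59 57 54]
324 224 [ 0.49  -0.237  0.207]
321 225 [ 0.488 -0.232  0.211]
337 217 [ 0.511 -0.263  0.149]
340 219 [ 0.508 -0.269  0.148]
```

The side crop shows the block seated at (598,310) and the closed fingers at (497,60). The white disc at (523,108) is the steel weight. The black foot is hidden in front of the bar, and depth puts it at (0.490,-0.237,0.205). The fingers are in line with the foot, so I push.

```bash
python3 -m creep '0 0 0 0 -10 0 -1;0 0 0 0 -20 0 -1;0 0 0 0 -30 0 -1;0 0 0 0 -40 0 -1;0 0 0 0 -50 0 -1;0 0 0 0 -50 0 -1'; python3 -c "
from h import *
st()"
```

```text
clock: 10.22
tcp_pos: [0.4751, -0.2335, 0.1932]
orientation: [-2.022, -2.404, 0.001]
contact_force: [0.2, 0.1, -0.2]
grip_width: 0.0001
gripper_force: 0.1
10.22 [ 475.1 -233.5  193.2] yaw 99.9 F [ 0.2  0.1 -0.2] w 0.1 gf 0.1
```

```bash
python3 -m creep '0 0 0 0 -10 0 -1;0 0 0 0 -20 0 -1;0 0 0 0 -30 0 -1;0 0 0 0 -36 0 -1;0 0 0 0 -42 0 -1;0 0 0 0 -42 0 -1;0 0 0 0 -42 0 -1'; python3 -c "
from h import *
st()
W=cloud('side',snap('side','s6')[1])
for n in ('top',):
  p,d=snap(n,'t6')
"
```

```text
clock: 11.1
tcp_pos: [0.4351, -0.2403, 0.1934]
orientation: [2.021, 2.405, 0.0]
contact_force: [0.0, -0.5, -0.1]
grip_width: -0.0
gripper_force: 0.0
11.1 [ 435.1 -240.3  193.4] yaw 99.9 F [ 0.  -0.5 -0.1] w -0.0 gf 0.0
```

```bash
python3 -c "
from h import *
b=snap('side','s7')[0]
cv2.imwrite('pics/v7.png',cv2.resize(b[195:315,270:390],(600,600),interpolation=cv2.INTER_CUBIC)[:,:,::-1])"
```

```text
(no output)
```

View pics/v7.png

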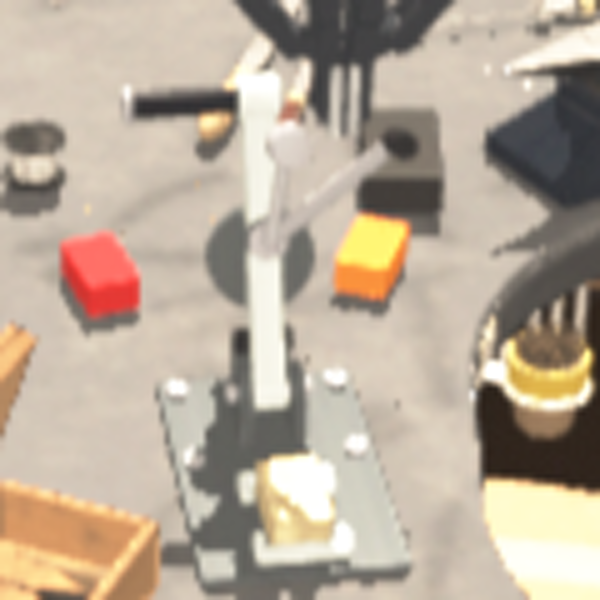

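The kickstand is over centre and falling: the foot is at (400,143) and the weight is upright at (290,140). I'll wait, then check it.

```bash
python3 -m creep '0 0 0 0 0 -20 -1;0 0 0 0 0 -40 -1;0 0 0 0 0 -60 -1;0 0 0 0 0 -60 -1;0 0 0 0 0 -60 -1;0 0 0 0 0 -60 -1;0 0 0 0 0 -60 -1;0 0 0 0 0 -60 -1'; python3 -c "
from h import *
st()
b,d=snap('side','s8')
cv2.imwrite('pics/v8.png',cv2.resize(b[195:315,270:390],(600,600),interpolation=cv2.INTER_CUBIC)[:,:,::-1])
row((513,-306,250),9.9)"
```

```text
clock: 12.25
tcp_pos: [0.4347, -0.2403, 0.253]
orientation: [-2.021, -2.405, 0.0]
contact_force: [-0.7, -0.2, 0.5]
grip_width: 0.0001
gripper_force: 0.0
12.25 [ 434.7 -240.3  253. ] yaw 99.9 F [-0.7 -0.2  0.5] w 0.1 gf 0.0
[-0.    -0.     1.571] [-78.2  65.8   3. ]
```

View pics/v8.png

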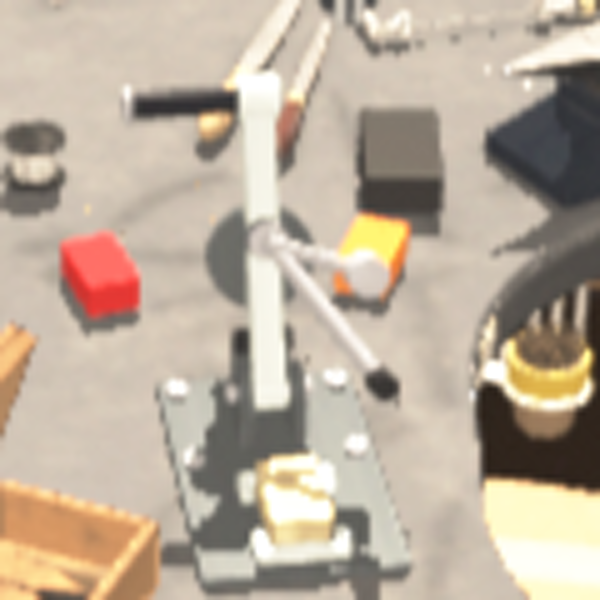

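The kickstand is still swinging down, with its foot at (382,385). I go on above the grip bar and check numerically there.

```bash
python3 -m creep '0 0 0.18 -10 8 -10 -1;0 0 0.36 -20 15 -10 -0.6;0 0 0.54 -30 22 -10 -0.2;0 0 0.72 -40 30 -10 0.1;0 0 0.9 -50 40 -10 0.1;0 0 1.08 -60 50 -10 0.1;0 0 1.26 -70 60 -10 0.1;0 0 1.44 -78 66 -10 0.1;0 0 1.571 -78 66 -10 0.1;0 0 1.571 -78 66 -10 0.1'; python3 - <<'E'
from m import *
st(); row((513,-306,156),9.9)
K,Rm,t=cam('side'); p=K@(Rm@np.array([.4644,-.1825,.064])+t); print('expected foot px',p[:2]/p[2])
b,d=snap('side','s9'); W=cloud('side',d); m=(b.max(-1)<75)&(W[...,2]>.04)&(W[...,2]<.12)&(abs(W[...,0]-.45)<.1)&(abs(W[...,1]+.2)<.06)
print(m.sum(), W[m].mean(0).round(3) if m.any() else '', np.argwhere(m).mean(0))
s=b[195:315,270:390]; 
print('bar',mask_rect('side',b,(292,208,320,224),lambda q:q.max(-1)<70,.168))
t=snap('top','t9')[0]
E
```

```text
clock: 13.55
tcp_pos: [0.5133, -0.3057, 0.2631]
orientation: [-3.13, -0.273, 0.001]
contact_force: [1.7, -0.7, -0.2]
grip_width: 0.0471
gripper_force: 0.0
13.55 [ 513.3 -305.7  263.1] yaw 10.0 F [ 1.7 -0.7 -0.2] w 47.1 gf 0.0
[-0.     0.     0.001] [ -0.3   0.2 107.1]
expected foot px [324.19659493 278.94191827]
25 [ 0.464 -0.172  0.072] [278.84 324.36]
bar (array([ 511.9, -309.5]), array([49.6, 13.8]), 10.4, array([ 512.4, -309.9], dtype=float32), array([306.5, 215.6]))
```

The kickstand is down: its foot is at pixel (324,279), exactly where expected. Now I grasp the bar.

```bash
python3 -m creep '0 0 0 0 0 40 0.1;0 0 0 0 0 80 0.1;0 0 0 0 0 100 0.1;0 0 0 0 0 110 0.1;0 0 0 0 0 110 0.1;0 0 0 0 0 110 -0.4;0 0 0 0 0 110 -0.8;0 0 0 0 0 110 -1;0 0 0 0 0 110 -1;0 0 0 0 0 110 -1' 25; python3 -c "
from h import *
st()
c=np.array([452.3,-177]);X=np.array([.985,.172]);Y=np.array([-.172,.985])
o=status.get_obs();p0=np.array(o['tcp_pos'])*1000
for a in(-.4,-.3,-.2,-.1,-.05,0,.02):
  dy=150*(-np.sin(a)*-1-np.sin(.4)*-1); dz=150*(np.cos(a)-np.cos(.4)); T=p0+np.array([*(Y*dy),dz]); print(a,tool(T/1000).round(1))
"
```

```text
clock: 14.9
tcp_pos: [0.514, -0.3067, 0.1543]
orientation: [3.128, 0.27, 0.003]
contact_force: [0.7, -3.4, 5.9]
grip_width: 0.0128
gripper_force: 25.7
14.9 [ 514.  -306.7  154.3] yaw 9.9 F [ 0.7 -3.4  5.9] w 12.8 gf 25.7
-0.4 [0. 0. 0.]
-0.3 [  0.  -14.1  -5.2]
-0.2 [  0.  -28.6  -8.9]
-0.1 [ -0.  -43.4 -11.2]
-0.05 [ -0.  -50.9 -11.7]
0 [ -0.  -58.4 -11.9]
0.02 [ -0.  -61.4 -11.9]
```

```bash
python3 -m creep '0 0 0 0 -7 -2.8 -1;0 0 0 0 -14 -5.2 -1;0 0 0 0 -21 -7.2 -1;0 0 0 0 -28.6 -8.9 -1;0 0 0 0 -36 -10.2 -1;0 0 0 0 -43.4 -11.2 -1;0 0 0 0 -51 -11.7 -1;0 0 0 0 -51 -11.7 -1;0 0 0 0 -51 -11.7 -1'; python3 -c "
from h import *
st();o=status.get_obs();print((np.array(o['tcp_pos'])*1000-[514,-306.7,154.3]).round(1))"
```

```text
clock: 16.02
tcp_pos: [0.5051, -0.2548, 0.1654]
orientation: [-3.13, -0.272, -0.002]
contact_force: [3.0, -1.2, 5.4]
grip_width: 0.0127
gripper_force: 26.5
16.02 [ 505.1 -254.8  165.4] yaw 9.9 F [ 3.  -1.2  5.4] w 12.7 gf 26.5
[-8.9 51.9 11.1]
```

```bash
python3 -m creep '0 0 0 0 -2 -0.1 -1;0 0 0 0 -4 -0.2 -1;0 0 0 0 -5 -0.2 -1;0 0 0 0 -5 -0.2 -1;0 0 0 0 -5 -0.2 -1'; python3 -c "
from h import *
st()"
```

```text
clock: 16.65
tcp_pos: [0.5043, -0.2501, 0.1654]
orientation: [-3.13, -0.272, -0.002]
contact_force: [5.0, -1.6, 3.9]
grip_width: 0.013
gripper_force: 26.5
16.65 [ 504.3 -250.1  165.4] yaw 9.9 F [ 5.  -1.6  3.9] w 13.0 gf 26.5
```

```bash
python3 -m creep '0 0 0 0 -1 0 -1;0 0 0 0 -2 0 -1;0 0 0 0 -2 0 -1;0 0 0 0 -2 0 -1'; python3 -c "
from h import *
st()"
```

```text
clock: 17.15
tcp_pos: [0.504, -0.2489, 0.1655]
orientation: [3.129, 0.271, 0.002]
contact_force: [5.9, -3.1, 3.9]
grip_width: 0.0131
gripper_force: 26.4
17.15 [ 504.  -248.9  165.5] yaw 9.9 F [ 5.9 -3.1  3.9] w 13.1 gf 26.4
```

```bash
python3 -m creep '0 0 0 1 -1 0 -1;0 0 0 2 -2 0 -1;0 0 0 2 -2 0 -1;0 0 0 2 -2 0 -1'; python3 -c "
from h import *
st();c=np.array([452.3,-177]);d=np.array(status.get_obs()['tcp_pos'][:2])*1000-c;print(d@[.985,.172],d@[-.172,.985])"
```

```text
clock: 17.65
tcp_pos: [0.504, -0.2487, 0.1655]
orientation: [3.128, 0.268, -0.002]
contact_force: [1.2, -6.3, 6.3]
grip_width: 0.0127
gripper_force: 26.7
17.65 [ 504.  -248.7  165.5] yaw 9.8 F [ 1.2 -6.3  6.3] w 12.7 gf 26.7
38.605711653368054 -79.50597450437199
```

```bash
python3 -m creep '0 0 0 0 -1 0 -1;0 0 0 0 -1 0 -1;0 0 0 0 -1 0 -1;0 0 0 0 -1 0 -1'; python3 -c "
from m import *
st()
b,d=snap('side','s10');W=cloud('side',d)
for f in('s5','s10'):
  q=np.load(f'pics/{f}.npz');b=q['p'];W=cloud('side',q['d'])
  i=b.astype(int);m=np.zeros((480,640),bool);m[280:312,310:350]=1
  y=m&(i[...,0]-i[...,2]>30)&(i[...,0]>170); print(f,y.sum(),np.argwhere(y).mean(0).round(1),np.argwhere(y).min(0),np.argwhere(y).max(0))
k=m&(b.max(-1)<75)&(W[...,2]>.02)&(W[...,2]<.06);print(k.sum(),W[k].mean(0).round(3))
"
```

```text
clock: 18.15
tcp_pos: [0.504, -0.2485, 0.1654]
orientation: [3.127, 0.267, -0.001]
contact_force: [1.9, -8.8, 5.4]
grip_width: 0.013
gripper_force: 26.5
18.15 [ 504.  -248.5  165.4] yaw 9.8 F [ 1.9 -8.8  5.4] w 13.0 gf 26.5
s5 106 [297.2 328.2] [280 321] [304 349]
s10 140 [296.4 329.2] [280 321] [304 349]
25 [ 0.464 -0.168  0.039]
```

The foot is on the block, which hasn't moved. The frame is stopped upright under a firm push, so I hand it in.

```bash
python3 -c "
from h import *
print(r.hand_in())"
```

```text
the job is handed in; nothing more can be done
None
```

I handed the job in at 18 s with the brass block seated, the kickstand down, and the gripper holding the frame upright with the kickstand's foot on the block; hand-in returned no verdict.

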